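Pin back the sprung belt tensioner of a plaster model trimmer

ROBOT

A 6-joint arm with a two-finger parallel gripper is mounted at the origin on the work surface. World frame = base frame: x ahead of the robot, y to its left, z up, the work surface at z = 0. Lengths are in m, angles in degrees, forces in N, time in s.
With the tool pointing down it reaches from about 0.3 to 0.75 m from the base axis. Payload 8.5 kg.
Tool frame: the origin (TCP) lies midway between the tips of the shut fingers; the grasp point (between the pads) lies 19 mm behind it; z points along the fingers, y is the direction in which the jaws open and shut (so a half turn about z gives the same grasp; the last joint's range is limited). The gripper opens to 85 mm and grips with 20 to 120 N. Pads are 22 mm wide; open, the fingers measure 114 mm over their backs; the gripper's body (76 mm by 85 mm) begins 54 mm behind the grasp point. The pads swing forward as they close: fully open they stand 13 mm farther back than shut.
Start: joints at [63.753, 21.807, 74.336, -0, 83.858, -12.336], TCP at [0.132, 0.534, 0.231] pointing down, gripper open.
Joint ranges: [-178.18, 178.18], [-50.72, 133.34], [12.68, 142.11], [-81.47, 261.47], [9.98, 163.14], [-165.26, 165.26]. Speed limits (degrees/s): [136.94, 136.94, 180, 180, 180, 180].

INTERFACE

Orientations are given as a 3x3 rotation matrix whose columns are the frame's x, y, z axes.
In Python, from rig import env gives the robot as it stands.
- The arm moves only by the shell command python3 -m inch 'ROWS' [FORCE]. ROWS is text: rows parted by semicolons, each of 5 numbers parted by spaces: the finger opening in mm, from 0 to 85.4, then the shift along the tool's x, y, z in mm, then the turn about the tool's z in degrees. In form: jaw dx dy dz turn; .... A call has 1 to 10 rows; each row is the pose to reach, as a shift and turn from the pose commanded when the call began, along the tool's axes at that moment; what a row does not reach only later rows make up. A row lasts 1/8 s, in which the tool goes at most 62.5 mm and 10.7 degrees, less where a joint would pass 70% of its speed; a pose out of reach is approached as far as the arm can. A call with a gripper value outside its range is refused whole. The fingers move at their own pace and stop on an object; FORCE is the grip in N (left out, the last holds). Time passes only in rows, so rows that repeat a pose let the fingers close. It gives the time, the measured TCP pose, the force and the opening at its end, in the units of the state.
- env.observe(): the state, without advancing time (a new reading comes with each control period).
- env.get_image(name): name is "side" or "top" or "wrist"; returns a dict with "color" (420x560x3 uint8, blue, green, red), "range_z" (420x560 float32, m along the optical axis (not along the pixel's ray), 0 where there is no reading), "fov_y" (degrees; the focal length in pixels is half the picture's height over the tangent of half this angle, whatever the lens; pixels are square), "cx", "cy" (the principal point, pixels), "R" (3x3) and "t" (3): a world point X has camera coordinates R X + t. Camera axes: x right, y down, z forward; pixel columns grow to the right and rows downward; lengths in m; the calibration is good to about 2 mm. The wrist camera is an equidistant fisheye: a pixel r from the principal point sees the ray r / f radians off the axis. A picture is of the moment at which its call begins.
- env.close_job(): hands the job in, once; it reports no verdict.
The state is a dict: "time_s": time; "q": joint angles; "qvel": joint speeds; "joint_efforts": joint torques, N m; "position": TCP position; "tool_rot": TCP orientation; "ft_force": force on the tool from outside, world axes, zero at the start; "wrist_torque": the same for the moment, N m; "grip_width": finger opening in m.
Only numpy, scipy, OpenCV 4.12 (cv2) and the standard library are available. Lean on these libraries where they do the work, as an engineer would, in place of code of your own. Each camera call takes 0.05 s, during which the arm holds its last target.

TASK

The belt is off the plaster model trimmer. Take the orange-handled index pin from its stand, drop it through the eye of the sprung tensioner arm, swing the arm back along the scale to the green-ringed hole and push the pin fully home there, so that it holds the arm when you let go. Feel for the hole and press with a light hand, never more than 30 N on the arm or the plate, do not let the arm fly back, and leave everything else on the bench where it is.

Things in the scene. Friction and masses are not known exactly. Their poses are not given: they have to be found in the camera images.
- pin_grip (a point): Centre of the index pin's orange handle. Loose pin, about 60 g, 72 mm long, z up along it: handle 12 mm (x) by 24 mm (y) by 42 mm tall; under it a dark collar 19 mm wide, 5 mm tall, then a steel shank 10 mm wide, 25 mm long, whose last 2 mm taper to 8 mm. It starts upright in a black block 34 mm tall, collar on the block; lift 30 mm to clear it.
- pin_shoulder (a point): Centre of the underside of the pin's collar, on the pin's axis 26 mm below the handle's centre; it lies on the top of the arm when the pin is fully home.
- pin_tip (a point): Centre of the lower end of the pin's shank, 51 mm below the handle's centre. Under the spring's load the pin rubs in the eye and against a hole, up to about 8 N at each, the hand that holds it gives by a few millimetres, and a tip more than a millimetre off the hole's centre catches on its rim.
- eye (a point): Centre of the tensioner arm's eye, a 12 mm hole through the arm's flat end (22 mm square, 8 mm thick), level with the arm's top face; z up, x along the arm away from the pivot, 130 mm from its axis. The fixed sector plate lies 2 mm under the arm along the eye's path: a pin in the eye stands on the plate, its collar 15 mm above the arm, until it is over a hole.
- pivot (a point): On the tensioner's upright pivot axis, at the level of the arm's top face (98 mm above the bench). A black idler pulley of 40 mm diameter stands on the arm 66 mm from this axis, up to 20 mm above the arm's top.
- tensioner (a joint): Deflection of the arm, rad: 0 at rest, where its spring holds it; grows clockwise seen from above, to a stop at 1.15. The spring pushes it back with about 5 N at the eye at rest and about 10 N at the farthest hole.The red pointer at the arm's end reads it on the white scale: a tick every 2 degrees, long ticks at rest and at the four holes, which lie at 0.314, 0.559, 0.803 and 1.047 rad.
- green_ring: Flat green ring (24 mm outside) round the wanted hole in the sector plate; its origin is the centre of the hole's mouth on the plate's top face. The hole is 11.4 mm wide and right through the plate, which is 18 mm thick; its rim is nearly sharp. The three other holes, with yellow, blue and red rings, are alike; which hole bears the green ring changes.
- sector: The fixed steel sector plate under the arm with the four holes; on its rim a white scale, a tick every 2 degrees, long ticks at rest and at the holes, read by the red pointer at the arm's end. Its origin is on the pivot axis at the plate's underside, the top face 18 mm above.
- machine: The trimmer: cream base 230 by 480 mm, deck 70 mm above the bench; origin on the bench under the pivot. To the pivot's left a white tub up to 172 mm high; a motor pulley up to 130 mm high lies 226 mm from the pivot on the other side.
- pin_stand: Black block 62 by 62 by 34 mm, fixed, that holds the pin at the start; origin under its centre on the bench.
- thumb_screw0: Brass thumb-screw of the guard, head down, 26 mm tall, loose on the machine's deck; bystander.
- thumb_screw1: A second thumb-screw beside it; bystander.
- belt_guard: Cream sheet-metal belt guard, 200 by 270 by 60 mm, lying on the bench; bystander.
- plaster_model: Plaster dental arch model, 66 by 60 by 31 mm; bystander.
- mixing_bowl: Green mixing bowl, 124 mm wide, 75 mm tall; bystander.
- spatula: Plaster spatula lying on the bench; bystander.
- screwdriver: Screwdriver lying on the bench; bystander.

How it is judged (in metres and radians):
On the way:
1. the pin is put through the eye of the arm (horizontal distance between pin_tip and eye below 0.004 m and z of pin_tip in the frame of eye below -0.004 m), for 0.1 s.
At the end, for the whole second after the job is handed in: The pin stands upright (within 0.15 rad) through the arm's eye into the green-ringed hole (tip within 4 mm of the hole's centre line, collar within 4 mm of the eye's centre), fully home (collar within 2.5 mm of the arm's top), and holds the arm still with nothing touching it (horizontal distance between pin_tip and green_ring below 0.004 m and horizontal distance between pin_shoulder and eye below 0.004 m and z of pin_shoulder in the frame of eye below 0.0025 m and angle between pin_tip's own z axis and vertical below 0.15 rad and velocity of joint tensioner between -0.05 and 0.05 rad/s).
It fails at once if the pin presses on the sector plate with more than 30 N (contact force between index_pin and sector above 30 N).
It fails at once if the pin presses on the arm with more than 30 N (contact force between index_pin and machine above 30 N).
It fails at once if the robot's fingers push on the machine with more than 25 N (contact force between the fingers and machine above 25 N).
It fails at once if the arm flies back (faster than 1.5 rad/s) (velocity of joint tensioner below -1.5 rad/s).
It fails at once if something else on the bench is moved by more than 20 mm (distance of any of thumb_screw0, thumb_screw1, belt_guard, plaster_model, mixing_bowl, spatula, screwdriver from where it was at the start of the episode above 0.02 m).
It also fails if it takes over 64 s, if anything falls off the work surface, if the arm or the gripper's body presses on something with over 40 N, if the wrist force passes 120 N, or if a joint passes its speed limit or range.

## Working session

There is one attempt and no reset: what is moved stays moved. The work goes in short steps, Python scripts to look and compute and a shell command to move; the robot and the scene stay as the last step left them, time stands still between calls to the robot, and variables do not carry over. Pictures are saved under pics/ and viewed, and the job is handed in when it is done.

```bash
ls; mkdir -p pics; python3 - <<'E'
from rig import env
import cv2,numpy as np
for n in("side","top","wrist"):
    im=env.get_image(n); cv2.imwrite(f"pics/{n}0.png",im["color"]); np.savez(f"pics/{n}0.npz",**im)
    print(n,im["fov_y"],im["cx"],im["cy"],np.round(im["R"],3).tolist(),np.round(im["t"],3))
print(env.observe())
E
```

```text
pics
side 55.21278884654226 277.4857359563417 213.47407172314317 [[0.8, -0.599, -0.024], [-0.321, -0.393, -0.862], [0.507, 0.697, -0.507]] [-0.38   0.239  0.952]
top 53.176170889335815 278.0838324424546 213.56676246948612 [[0.023, -1.0, -0.007], [-0.996, -0.022, -0.09], [0.09, 0.009, -0.996]] [0.03  0.522 1.306]
wrist 65.70646984690485 277.950635271547 210.1469519004564 [[0.24, 0.971, -0.001], [0.926, -0.228, 0.301], [0.291, -0.073, -0.954]] [-0.55  -0.039  0.379]
{'time_s': 0.15, 'q': array([ 6.37548528e+01,  2.18318144e+01,  7.43704519e+01,  1.19962650e-03,
        8.38576536e+01, -1.23364775e+01]), 'qvel': array([-0.0107363 , -0.08399571, -0.25882283, -0.00642928, -0.00821269,
       -0.01564245]), 'joint_efforts': array([ 2.96117229e-03, -4.48630893e+01, -2.31346697e+01, -1.14390884e-04,
        3.83156788e-03,  1.70037202e-05]), 'position': array([0.13211536, 0.533682  , 0.23088197]), 'tool_rot': array([[-9.70679521e-01,  2.40376863e-01, -4.81136953e-04],
       [ 2.40377221e-01,  9.70679107e-01, -9.28782424e-04],
       [ 2.43771782e-04, -1.01720444e-03, -9.99999453e-01]]), 'ft_force': array([ 0.31023667, -0.22554128, -0.36476014]), 'wrist_torque': array([-0.00353842,  0.06809818,  0.03815284]), 'grip_width': 0.08573034311279087}
```

View pics/top0.png

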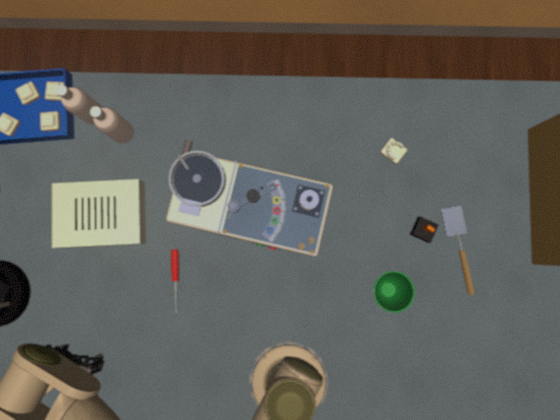

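View pics/side0.png

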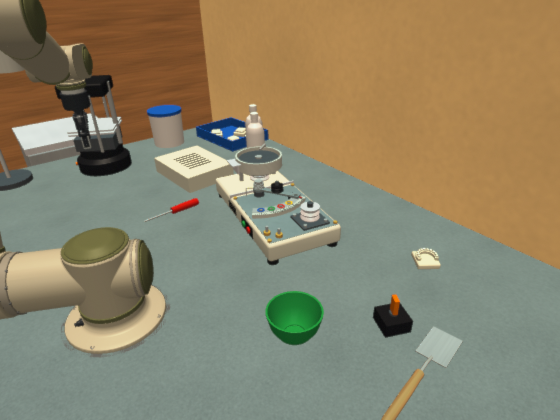

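View pics/wrist0.png

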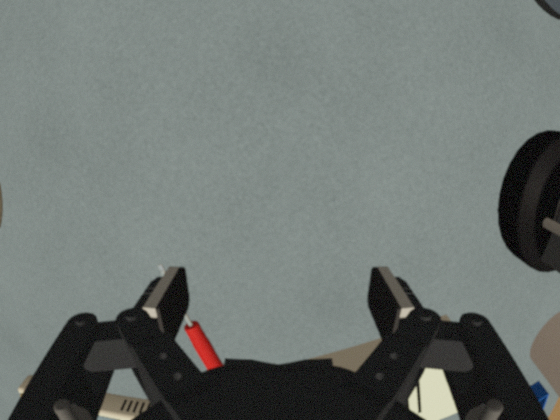

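```bash
cat > h.py <<'E'
import numpy as np,cv2
def foc(im): return im["color"].shape[0]/2/np.tan(np.radians(float(im["fov_y"]))/2)
def back(im,u,v,z=None,plane=None):
    """pixel->world: with depth z, or on plane height"""
    f=foc(im); d=np.array([(u-im["cx"])/f,(v-im["cy"])/f,1.])
    return ray(im,d,z,plane)
def ray(im,d,z,plane):
    R=im["R"];t=im["t"]; C=-R.T@t; w=R.T@d
    if plane is not None: return C+w*(plane-C[2])/w[2]
    return C+w*z
def wback(im,u,v,plane):
    f=foc(im)*0+fw(im); dx,dy=u-im["cx"],v-im["cy"]; r=np.hypot(dx,dy); th=r/f
    d=np.array([dx/r*np.sin(th),dy/r*np.sin(th),np.cos(th)]) if r>0 else np.array([0,0,1.])
    return ray(im,d,None,plane)
def fw(im): return foc(im)
def proj(im,X):
    c=im["R"]@np.asarray(X)+im["t"]; f=foc(im); return c[:2]/c[2]*f+[im["cx"],im["cy"]]
def wproj(im,X):
    c=im["R"]@np.asarray(X)+im["t"]; f=foc(im); r=np.hypot(*c[:2]); th=np.arctan2(r,c[2]); return c[:2]/r*th*f+[im["cx"],im["cy"]]
def crop(im,x0,y0,w,h,s,name):
    c=im["color"][y0:y0+h,x0:x0+w]; cv2.imwrite(name,cv2.resize(c,None,fx=s,fy=s,interpolation=cv2.INTER_CUBIC))
E
python3 - <<'E'
from h import *
t=dict(np.load("pics/top0.npz"));s=dict(np.load("pics/side0.npz"))
crop(t,160,140,180,120,4.4,"pics/tc.png"); crop(s,210,150,140,110,5.4,"pics/sc.png"); crop(t,400,205,80,60,8,"pics/tp.png")
z=t["range_z"]
for u,v in[(431,228),(424,230),(288,380),(253,196)]: print(u,v,back(t,u,v,z[v,u]))
hsv=cv2.cvtColor(t["color"],cv2.COLOR_BGR2HSV)
m=cv2.inRange(hsv,(5,180,150),(18,255,255)); m[:,:400]=0
v,u=np.nonzero(m); print(len(u),u.mean(),v.mean())
P=np.array([back(t,a,b,z[b,a]) for a,b in zip(u,v)]); print(np.round(P,3))
E
```

```text
431 228 [ 0.48317037 -0.42130741  0.07878371]
424 230 [ 0.47878867 -0.41245947  0.0425239 ]
288 380 [0.06586119 0.00418565 0.20881056]
253 196 [0.56147054 0.11531742 0.13422527]
24 430.4166666666667 228.08333333333334
[[ 0.489 -0.413  0.078]
 [ 0.489 -0.414  0.082]
 [ 0.489 -0.417  0.084]
 [ 0.486 -0.409  0.081]
 [ 0.486 -0.411  0.082]
 [ 0.486 -0.414  0.084]
 [ 0.486 -0.416  0.085]
 [ 0.486 -0.422  0.078]
 [ 0.486 -0.423  0.084]
 [ 0.483 -0.412  0.079]
 [ 0.483 -0.413  0.085]
 [ 0.483 -0.417  0.084]
 [ 0.483 -0.421  0.079]
 [ 0.483 -0.424  0.079]
 [ 0.483 -0.426  0.084]
 [ 0.48  -0.414  0.082]
 [ 0.48  -0.416  0.084]
 [ 0.48  -0.421  0.078]
 [ 0.48  -0.423  0.083]
 [ 0.48  -0.425  0.086]
 [ 0.477 -0.419  0.084]
 [ 0.477 -0.423  0.082]
 [ 0.477 -0.426  0.082]
 [ 0.474 -0.424  0.08 ]]
```

View pics/tc.png

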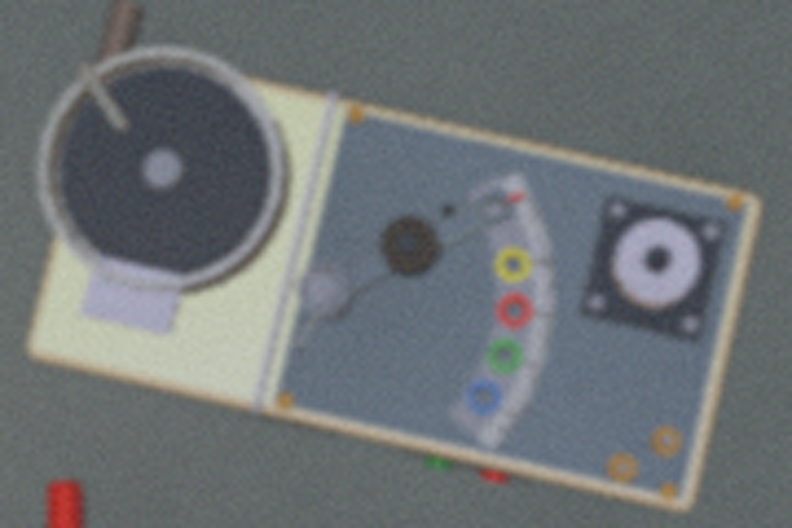

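View pics/sc.png

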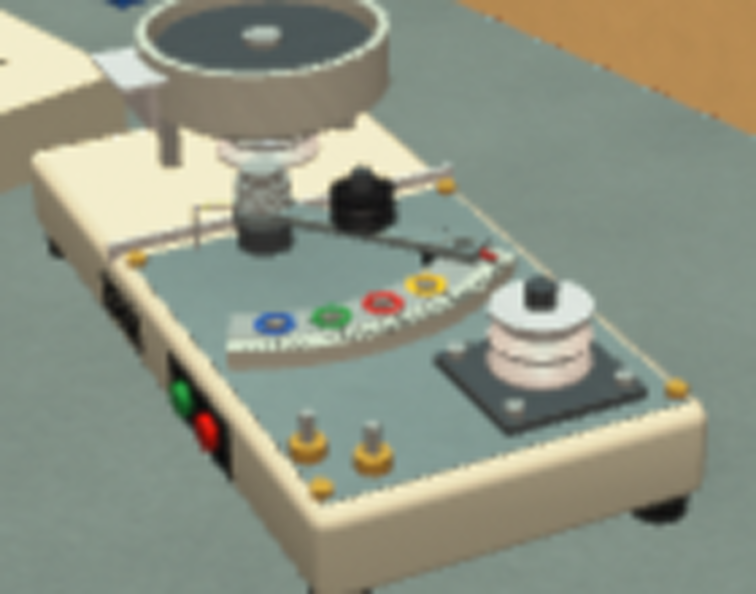

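View pics/tp.png

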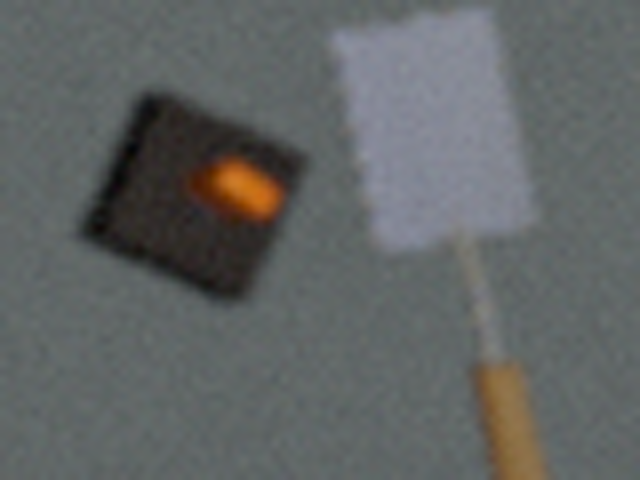

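```bash
python3 - <<'E'
from h import *
t=dict(np.load("pics/top0.npz"))
f=lambda a,b:(160+a/4.4-.4,140+b/4.4-.4)
pts={}
for n,a,b,z in[("eye",495,209,.098),("pivot",325,292,.13),("yellow",513,264,.088),("red",514,311,.088),("green",505,356,.088),("blue",484,397,.088)]:
    u,v=f(a,b);pz=t["range_z"][int(round(v)),int(round(u))]; P=back(t,u,v,pz);Q=back(t,u,v,plane=z);pts[n]=Q;print(n,np.round([u,v],1),P.round(4),Q.round(4))
# ring centers by colour
hsv=cv2.cvtColor(t["color"],cv2.COLOR_BGR2HSV)
box=np.zeros(hsv.shape[:2],np.uint8);box[185:240,255:295]=255
C={}
for n,lo,hi in[("yellow",(22,120,80),(36,255,255)),("red",(0,120,80),(8,255,255)),("green",(50,100,60),(75,255,255)),("blue",(100,120,80),(125,255,255))]:
    m=cv2.inRange(hsv,lo,hi)&box; 
    v,u=np.nonzero(m); 
    if n=="red": k=v>200; u,v=u[k],v[k]
    C[n]=back(t,u.mean(),v.mean(),plane=.088); print(n,len(u),u.mean(),v.mean(),C[n].round(4))
from scipy.optimize import least_squares
ang=dict(yellow=.314,red=.559,green=.803,blue=1.047)
def res(p,out=False):
    r=[]
    for n,a in ang.items():
        r+=list(p[:2]+.13*np.array([np.cos(p[2]-a),np.sin(p[2]-a)])-C[n][:2])
    return np.array(r)
s=least_squares(res,[.53,.15,-.9]);print(s.x,s.fun.round(4))
p=s.x
for n,a in dict(rest=0,**ang).items(): print(n,(p[:2]+.13*np.array([np.cos(p[2]-a),np.sin(p[2]-a)])).round(4))
# pin top face pixel extents
z=t["range_z"];
m=cv2.inRange(hsv,(5,150,90),(20,255,255));m[:,:400]=0;m[:,455:]=0;m[250:]=0
rect=cv2.minAreaRect(cv2.findNonZero(m));print(rect)
v,u=np.nonzero(m);w=hsv[v,u,2]>200;print(back(t,u[w].mean(),v[w].mean(),plane=.081))
# block top
m=(hsv[...,2]<70).astype(np.uint8);m[:,:400]=0;m[:,455:]=0;m[:200]=0;m[255:]=0
v,u=np.nonzero(m);print(len(u),back(t,u.mean(),v.mean(),plane=.034),cv2.minAreaRect(cv2.findNonZero(m)))
E
```

```text
eye [272.1 187.1] [0.5962 0.0614 0.0867] [0.5945 0.0611 0.098 ]
pivot [233.5 206. ] [0.5324 0.1729 0.1213] [0.5314 0.1719 0.13  ]
yellow [276.2 199.6] [0.5595 0.0483 0.0766] [0.5581 0.0481 0.088 ]
red [276.4 210.3] [0.527  0.0468 0.0745] [0.5257 0.0467 0.088 ]
green [274.4 220.5] [0.4958 0.0524 0.0722] [0.4946 0.0521 0.088 ]
blue [269.6 229.8] [0.467  0.0662 0.0728] [0.4662 0.0658 0.088 ]
yellow 4 276.0 198.5 [0.5615 0.0487 0.088 ]
red 4 276.5 208.0 [0.5326 0.0466 0.088 ]
green 0 nan nan [nan nan nan]
blue 0 nan nan [nan nan nan]<stdin>:15: RuntimeWarning: Mean of empty slice.
  ret = ret.dtype.type(ret / rcount)
Traceback (most recent call last):
ValueError: Residuals are not finite in the initial point.
```

```bash
cat >> h.py <<'E'
def toolcam(im,st):
    Rt=st["tool_rot"];p=st["position"]; C=-im["R"].T@im["t"]
    return Rt.T@(C-p), im["R"]@Rt
def shift(st,target,yaw):
    """mm along tool axes & turn (deg) to reach TCP target with jaw axis yaw (deg)"""
    R=st["tool_rot"]; d=R.T@(np.asarray(target)-st["position"])*1000
    cur=np.degrees(np.arctan2(R[1,1],R[0,1])); t=-(yaw-cur); t=(t+180)%360-180
    return d.round(1),round(t,2)
E
python3 - <<'E'
from h import *
from rig import env
t=dict(np.load("pics/wrist0.npz"));st=env.observe()
c,R=toolcam(t,st);print(c.round(4),R.round(3).tolist())
from scipy.optimize import least_squares
C=np.array([[.5581,.0481],[.5257,.0467],[.4946,.0521],[.4662,.0658]]);A=[.314,.559,.803,1.047]
def res(p): return np.concatenate([p[:2]+.13*np.array([np.cos(p[2]-a),np.sin(p[2]-a)])-c for a,c in zip(A,C)])
s=least_squares(res,[.53,.17,-1.]);p=s.x;print(p,np.degrees(p[2]),(s.fun*1e3).round(1))
for a in[0]+A: print((p[:2]+.13*np.array([np.cos(p[2]-a),np.sin(p[2]-a)])).round(4))
# hover where TCP sees (.52,.1,.09) on camera axis, with yaw -21
y=np.radians(-21);Rt=np.array([[np.sin(y),np.cos(y),0],[-np.cos(y),np.sin(y),0],[0,0,-1]]);print(Rt,np.linalg.det(Rt))
for z in(.28,.33):
    cc=Rt@c; ax=(R@Rt.T)[2]; print(ax)
    h=z+cc[2]-.09; foot=np.array([.53,.09,.09])-ax*h/(-ax[2]); tcp=foot-cc; print(z,tcp, shift(st,[tcp[0],tcp[1],z],-21))
print(shift(st,[.482,-.418,.2],-21))
E
```

```text
[ 0.077   0.0008 -0.1416] [[0.001, 1.0, 0.0], [-0.954, 0.001, -0.301], [-0.301, -0.0, 0.954]]
[ 0.53471498  0.17613736 -1.0793867 ] -61.844302272740805 [-0.4  0.1  0.2 -0.3  0.3  0.3 -0.1 -0.1]
[0.5961 0.0615]
[0.5577 0.0482]
[0.5259 0.0464]
[0.4949 0.0524]
[0.4661 0.0657]
[[-0.35836795  0.93358043  0.        ]
 [-0.93358043 -0.35836795  0.        ]
 [ 0.          0.         -1.        ]] -1.0
[ 0.10769622  0.28086485 -0.95368572]
0.28 [0.51944415 0.06449221 0.28      ] (array([-488.7, -362.4,  -48.9]), np.float64(97.09))
[ 0.10769622  0.28086485 -0.95368572]
0.33 [0.51379783 0.04976698 0.33      ] (array([-486.8, -378.1,  -98.9]), np.float64(97.09))
(array([-568.4, -839.6,   31.6]), np.float64(97.09))
```

```bash
python3 - <<'E'
from h import *
from rig import env
t=dict(np.load("pics/wrist0.npz"));st=env.observe()
c,R=toolcam(t,st)
y=np.radians(-21);Rt=np.array([[-np.sin(y),np.cos(y),0],[np.cos(y),np.sin(y),0],[0,0,-1]]);print(np.linalg.det(Rt))
for z in(.26,.3):
    cc=Rt@c; ax=(R@Rt.T)[2]
    h=z+cc[2]-.09; foot=np.array([.53,.09,.09])-ax*h/(-ax[2]); tcp=foot-cc; print(z,ax,tcp, shift(st,[tcp[0],tcp[1],z],-21))
E
```

```text
1.0
0.26 [-0.10790138 -0.2807861  -0.95368572] [0.53696069 0.11013078 0.26      ] (array([-494.8, -313.8,  -28.9]), np.float64(97.09))
0.3 [-0.10790138 -0.2807861  -0.95368572] [0.54148635 0.12190767 0.3       ] (array([-496.3, -301.4,  -68.9]), np.float64(97.09))
```

```bash
python3 -m inch '85 -50 -30 -69 9;85 -100 -60 -69 19;85 -150 -91 -69 29;85 -200 -121 -69 39;85 -250 -152 -69 49;85 -300 -182 -69 59;85 -350 -212 -69 69;85 -400 -243 -69 78;85 -450 -273 -69 88;85 -496 -301 -69 97'
python3 - <<'E'
from h import *
from rig import env
print(env.observe())
print(shift(env.observe(),[.541,.122,.3],-21))
E
```

```text
time_s: 1.4
position: [0.5425, 0.1207, 0.3001]
tool_rot: [[0.362, 0.932, -0.0], [0.932, -0.362, 0.0], [-0.0, -0.0, -1.0]]
ft_force: [0.2, -0.1, -0.2]
grip_width: 0.0851
{'time_s': 1.4, 'q': array([3.34967639e-01, 2.02336627e+01, 6.54802023e+01, 3.25014310e-03,
       9.43137190e+01, 2.15873493e+01]), 'qvel': array([-33.96320984,  22.9957184 , -34.2208813 ,   0.09636281,
        11.01395126,  36.97822187]), 'joint_efforts': array([  2.21907355, -47.78727651, -22.41589487,  -0.13620091,
        -0.19842189,  -0.86265441]), 'position': array([0.54245236, 0.12068794, 0.30006153]), 'tool_rot': array([[ 3.62472785e-01,  9.31994232e-01, -4.81753828e-04],
       [ 9.31994348e-01, -3.62472803e-01,  5.37494658e-05],
       [-1.24528468e-04, -4.68474564e-04, -9.99999883e-01]]), 'ft_force': array([ 0.23605464, -0.05446648, -0.23198856]), 'wrist_torque': array([-0.02122436,  0.0173733 ,  0.02694219]), 'grip_width': 0.08513311561880794}
(array([ 0.7, -1.8,  0.1]), np.float64(-0.25))
```

```bash
python3 -m inch '85 0 0 0 0;85 0 0 0 0;85 0 0 0 0'
python3 - <<'E'
from h import *
from rig import env
im=env.get_image("wrist");st=env.observe()
np.savez("pics/w1.npz",**im,pos=st["position"],rot=st["tool_rot"]);cv2.imwrite("pics/w1.png",cv2.resize(im["color"],None,fx=1.4,fy=1.4,interpolation=cv2.INTER_CUBIC));print(st["position"])
E
```

```text
time_s: 1.78
position: [0.5406, 0.1234, 0.3006]
tool_rot: [[0.355, 0.935, 0.0], [0.935, -0.355, 0.0], [0.0, 0.0, -1.0]]
ft_force: [-0.1, -0.6, 0.7]
grip_width: 0.0849
[0.54063673 0.1233876  0.30070034]
```

View pics/w1.png

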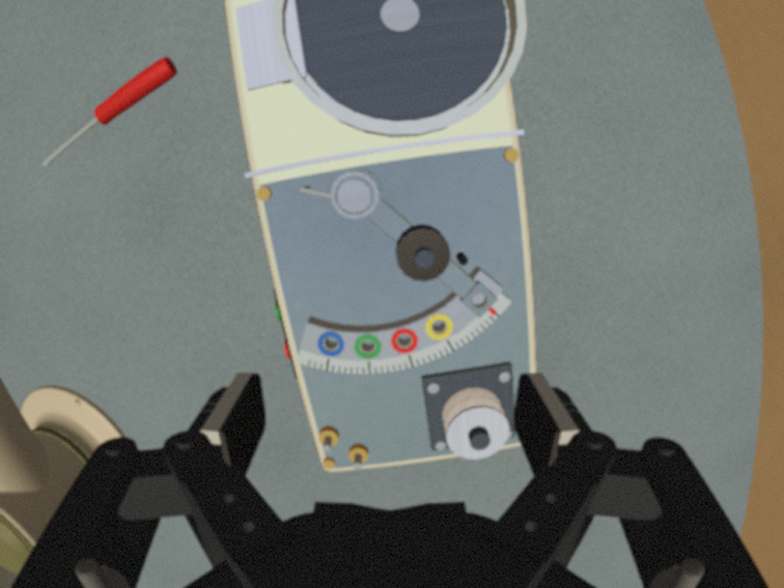

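```bash
cat > holes.py <<'E'
import sys
from h import *
from scipy.optimize import least_squares
im=dict(np.load(sys.argv[1]))
seed=dict(yellow=(439,327),red=(404,341),green=(368,346),blue=(331,344))
rng=dict(yellow=((18,90,60),(38,255,255)),red=None,green=((45,70,40),(80,255,255)),blue=((98,120,60),(125,255,255)))
hsv=cv2.cvtColor(cv2.GaussianBlur(im["color"],(0,0),.8),cv2.COLOR_BGR2HSV);C={}
for n,(a,b) in seed.items():
    m=cv2.inRange(hsv,*rng[n]) if rng[n] else cv2.inRange(hsv,(0,110,60),(8,255,255))|cv2.inRange(hsv,(172,110,60),(180,255,255))
    k=np.zeros_like(m);cv2.circle(k,(int(a/1.4),int(b/1.4)),14,255,-1);m&=k
    h=cv2.convexHull(cv2.findNonZero(m)); (u,v),ax,_=cv2.fitEllipse(h)
    C[n]=wback(im,u,v,.088);print(n,(m>0).sum(),round(u,1),round(v,1),np.round(ax,1),C[n].round(4))
ang=dict(yellow=.314,red=.559,green=.803,blue=1.047)
res=lambda p:np.concatenate([p[:2]+.13*np.array([np.cos(p[2]-a),np.sin(p[2]-a)])-C[n][:2] for n,a in ang.items()])
s=least_squares(res,[.53,.17,-1.]);p=s.x;print("pivot",p,(s.fun*1e3).round(1))
for n,a in dict(rest=0,**ang).items(): print(n,(p[:2]+.13*np.array([np.cos(p[2]-a),np.sin(p[2]-a)])).round(4))
E
python3 holes.py pics/w1.npz; python3 - <<'E'
from h import *
im=dict(np.load("pics/w1.npz"));print(wback(im,479/1.4-.2,298/1.4-.2,.098),wback(im,355/1.4,194/1.4,.121))
E
```

```text
yellow 175 313.1 232.9 [17.3 18.5] [0.5571 0.0507 0.088 ]
red 163 288.4 243.0 [16.8 18.3] [0.5255 0.049  0.088 ]
green 169 262.2 247.1 [17.  18.6] [0.4944 0.055  0.088 ]
blue 90 235.9 245.3 [15.4 16.7] [0.4658 0.0682 0.088 ]
pivot [ 0.53434251  0.17865953 -1.07976341] [ 0.1  0.  -0.  -0.   0.  -0.1 -0.1  0.1]
rest [0.5956 0.064 ]
yellow [0.5572 0.0507]
red [0.5255 0.049 ]
green [0.4944 0.0549]
blue [0.4657 0.0682]
[0.59596332 0.06613798 0.098     ] [0.53585699 0.17896928 0.121     ]
```

```bash
python3 - <<'E'
from h import *
from rig import env
print(shift(env.observe(),[.492,-.385,.24],-21))
E
```

```text
(array([-492.5,  135. ,   60.6]), np.float64(0.2))
```

```bash
python3 -m inch '85 -55 15 0 0;85 -110 30 0 0;85 -165 45 0 0;85 -220 60 10 0;85 -275 75 20 0;85 -330 90 30 0;85 -385 105 40 0;85 -440 120 50 0;85 -493 135 60 0;85 -493 135 60 0'; python3 -m inch '85 0 0 0 0; 85 0 0 0 0'
python3 - <<'E'
from h import *
from rig import env
im=env.get_image("wrist");st=env.observe()
np.savez("pics/w2.npz",**im,pos=st["position"],rot=st["tool_rot"]);cv2.imwrite("pics/w2.png",cv2.resize(im["color"],None,fx=1.4,fy=1.4,interpolation=cv2.INTER_CUBIC));print(st["position"])
E
```

```text
time_s: 3.08
position: [0.4906, -0.3886, 0.2387]
tool_rot: [[0.359, 0.933, -0.002], [0.933, -0.359, 0.001], [0.001, -0.002, -1.0]]
ft_force: [-0.4, 0.5, -0.1]
grip_width: 0.085
time_s: 3.32
position: [0.4921, -0.3848, 0.2412]
tool_rot: [[0.355, 0.935, 0.001], [0.935, -0.355, -0.001], [-0.0, 0.001, -1.0]]
ft_force: [-0.1, 0.6, -0.4]
grip_width: 0.0849
[ 0.49199197 -0.38493554  0.24113858]
```

View pics/w2.png

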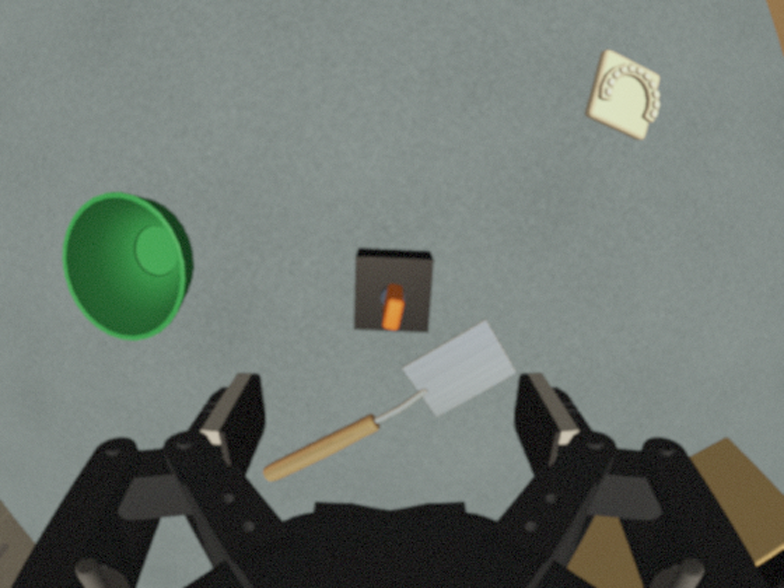

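```bash
python3 - <<'E'
from h import *
im=dict(np.load("pics/w2.npz"))
crop(im,245,170,75,75,8,"pics/w2c.png")
q=[(357,255),(432,258),(429,332),(354,329)]
P=[wback(im,a/1.4,b/1.4,.034) for a,b in q];print(np.round(P,4),np.mean(P,0))
for i in range(4):d=P[(i+1)%4]-P[i];print(np.hypot(*d[:2]),np.degrees(np.arctan2(d[1],d[0])))
E
```

```text
[[ 0.4684 -0.376   0.034 ]
 [ 0.5228 -0.3992  0.034 ]
 [ 0.4999 -0.4577  0.034 ]
 [ 0.4427 -0.4331  0.034 ]] [ 0.4834471  -0.41650581  0.034     ]
0.05906357452687155 -23.082678461556313
0.06280048306958813 -111.40267105602946
0.062178546902806435 156.72964692677678
0.06258277875027038 65.75133725914755
```

View pics/w2c.png

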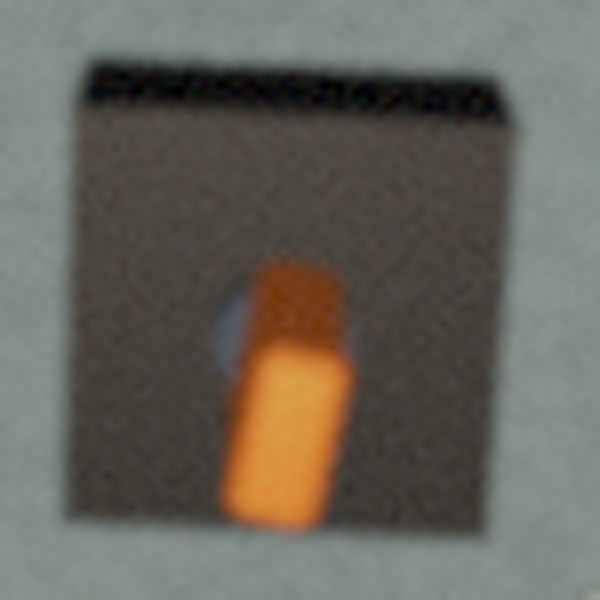

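```bash
python3 - <<'E'
from h import *
from rig import env
im=dict(np.load("pics/w2.npz"))
g=lambda a,b:wback(im,245+(a+.5)/8-.5,170+(b+.5)/8-.5,.081)
A,B=g(310,350),g(271,523);L,M=g(243,430),g(338,442);print(A,B,(A+B)/2,np.hypot(*(A-B)[:2]),np.hypot(*(M-L)[:2]),np.degrees(np.arctan2(*(A-B)[:2][::-1])),g(290,437))
c=(g(290,437)+(A+B)/2)/2; yaw=np.degrees(np.arctan2(*(A-B)[:2][::-1]))-90
print(yaw,shift(env.observe(),[c[0],c[1],.14],yaw))
E
```

```text
[ 0.48956011 -0.40618228  0.081     ] [ 0.47705687 -0.42576605  0.081     ] [ 0.48330849 -0.41597416  0.081     ] 0.02323478054266328 0.01184007334971498 57.44384332328133 [ 0.48330102 -0.41589465  0.081     ]
-32.55615667671867 (array([-32. ,   2.8, 101.2]), np.float64(11.76))
```

```bash
python3 -m inch '60 -16 1 40 6;60 -32 3 90 12;60 -32 3 110 12;60 -32 3 110 12;60 -32 3 110 12' 30
python3 - <<'E'
from h import *
from rig import env
im=env.get_image("wrist");st=env.observe();crop(im,100,140,350,280,2.2,"pics/w3.png")
print(st["position"],shift(st,[.4833,-.4162,.046],-32.5))
E
```

```text
time_s: 4.0
position: [0.4836, -0.4172, 0.132]
tool_rot: [[0.542, 0.84, 0.002], [0.84, -0.542, -0.002], [-0.001, 0.003, -1.0]]
ft_force: [-0.5, -0.2, 0.4]
grip_width: 0.0597
[ 0.48354053 -0.4172773   0.13211567] (array([ 0.9, -1. , 86.1]), np.float64(-0.36))
```

View pics/w3.png

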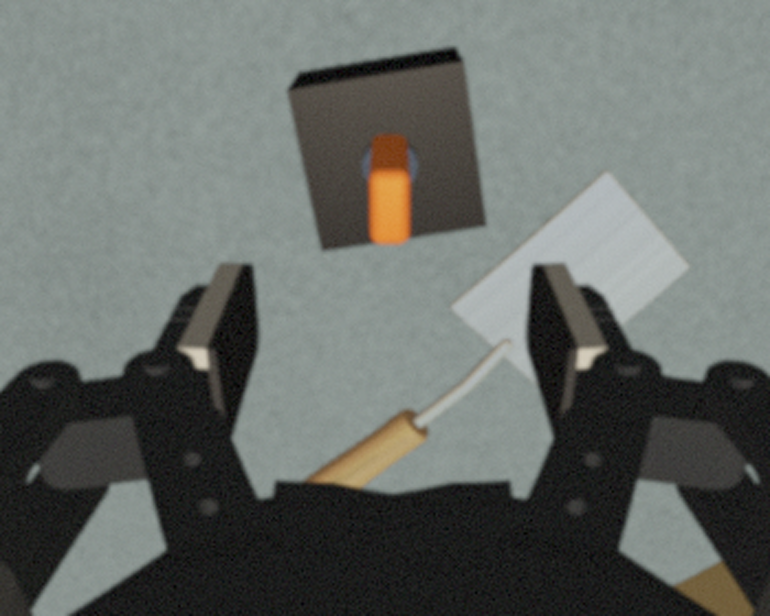

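```bash
python3 -m inch '60 0.5 -0.5 30 0;60 1 -0.5 60 0;60 1 -0.5 80 0;60 1 -0.5 86 0;60 1 -0.5 86 0;60 1 -0.5 86 0;30 1 -0.5 86 0;12 1 -0.5 86 0;8 1 -0.5 86 0;8 1 -0.5 86 0' 30
python3 -m inch '8 0 0 0 0;8 0 0 0 0;8 0 0 0 0' 80
```

```text
time_s: 5.3
position: [0.483, -0.4162, 0.0446]
tool_rot: [[0.543, 0.84, 0.0], [0.84, -0.543, -0.0], [-0.0, 0.0, -1.0]]
ft_force: [-1.2, 0.6, 2.4]
grip_width: 0.0114
time_s: 5.68
position: [0.483, -0.4162, 0.0447]
tool_rot: [[0.543, 0.84, 0.0], [0.84, -0.543, -0.0], [-0.0, 0.0, -1.0]]
ft_force: [-1.2, 1.5, 5.7]
grip_width: 0.0111
```

```bash
python3 -m inch '8 0 0 -15 0;8 0 0 -40 0;8 0 0 -80 0;8 0 0 -130 0;8 0 0 -165 0;8 0 0 -165 0'
python3 - <<'E'
from h import *
from rig import env
im=env.get_image("wrist");st=env.observe();np.savez("pics/w4.npz",**im);crop(im,100,140,350,280,2.2,"pics/w4.png")
print(st["position"],shift(st,[.5957,.0635,.175],-18))
E
```

```text
time_s: 6.42
position: [0.4836, -0.4168, 0.2129]
tool_rot: [[0.543, 0.84, 0.004], [0.84, -0.543, -0.005], [-0.002, 0.006, -1.0]]
ft_force: [0.5, 0.2, -0.4]
grip_width: 0.0114
[ 0.48306409 -0.41621118  0.21042902] (array([ 463.9, -166.1,   34.8]), np.float64(-14.91))
```

View pics/w4.png

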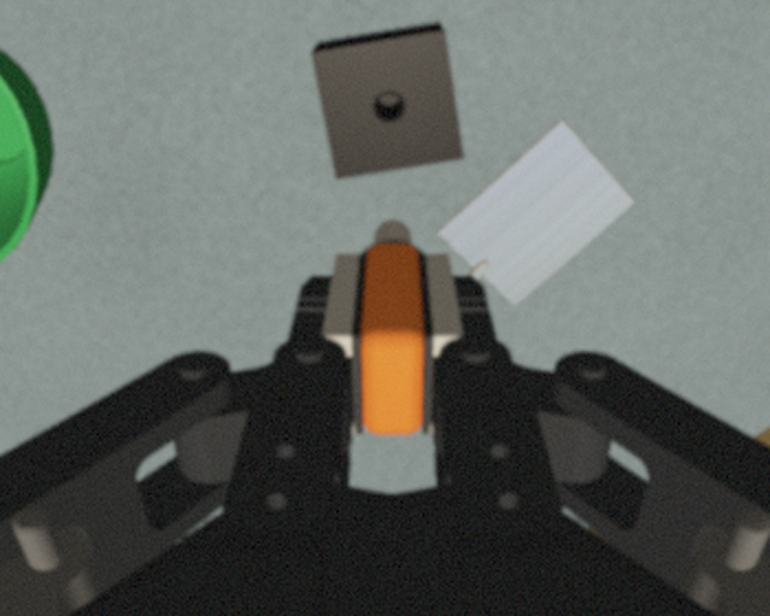

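```bash
python3 - <<'E'
from h import *
im=dict(np.load("pics/w4.npz"))
crop(im,235,145,85,80,9,"pics/w4c.png")
E
```

```text
(no output)
```

View pics/w4c.png

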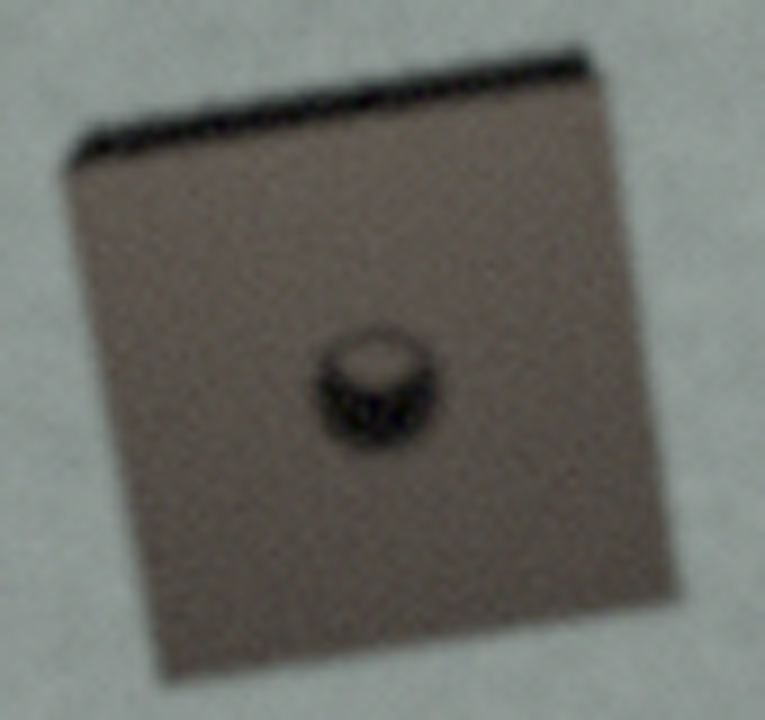

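```bash
python3 - <<'E'
from h import *
im=dict(np.load("pics/w4.npz"))
g=lambda a,b:wback(im,235+(a+.5)/9-.5,145+(b+.5)/9-.5,.034)
print(g(378,387),np.mean([g(*q) for q in[(68,172),(600,88),(682,600),(160,682)]],0))
y=np.radians(-32.9);x=np.array([-np.sin(y),np.cos(y)]);j=np.array([np.cos(y),np.sin(y)])
d=g(378,387)[:2]-[.483,-.4162];print("tool-frame offset x,y",d@x*1e3,d@j*1e3)
E
```

```text
[ 0.48313621 -0.41633324  0.034     ] [ 0.482869   -0.41664697  0.034     ]
tool-frame offset x,y -0.037885253157215824 0.18673713152399096
```

```bash
python3 -m inch '8 50 -18 0 -2;8 104 -37 0 -4;8 158 -56 0 -6;8 212 -75 0 -8;8 266 -95 0 -10;8 320 -114 0 -12;8 374 -133 0 -14;8 420 -150 0 -15;8 464 -166 10 -15;8 464 -166 30 -15'; python3 -m inch '8 0 0 0 0;8 0 0 0 0'
python3 - <<'E'
from h import *
from rig import env
im=env.get_image("wrist");st=env.observe();np.savez("pics/w5.npz",**im);crop(im,100,140,350,280,2.2,"pics/w5.png")
print(st["position"],st["ft_force"],shift(st,[.5956,.0640,.140],-18))
E
```

```text
time_s: 7.72
position: [0.5955, 0.0667, 0.1779]
tool_rot: [[0.304, 0.953, -0.001], [0.953, -0.304, 0.001], [0.0, -0.001, -1.0]]
ft_force: [0.9, -1.2, -1.1]
grip_width: 0.0111
time_s: 7.98
position: [0.5957, 0.0631, 0.1794]
tool_rot: [[0.308, 0.951, -0.0], [0.951, -0.308, -0.0], [-0.0, -0.0, -1.0]]
ft_force: [-0.4, -0.8, -0.2]
grip_width: 0.011
[0.59588416 0.0629877  0.17978115] [-0.10786074  0.51151709 -0.29548937] (array([ 0.9, -0.6, 39.8]), np.float64(0.04))
```

View pics/w5.png

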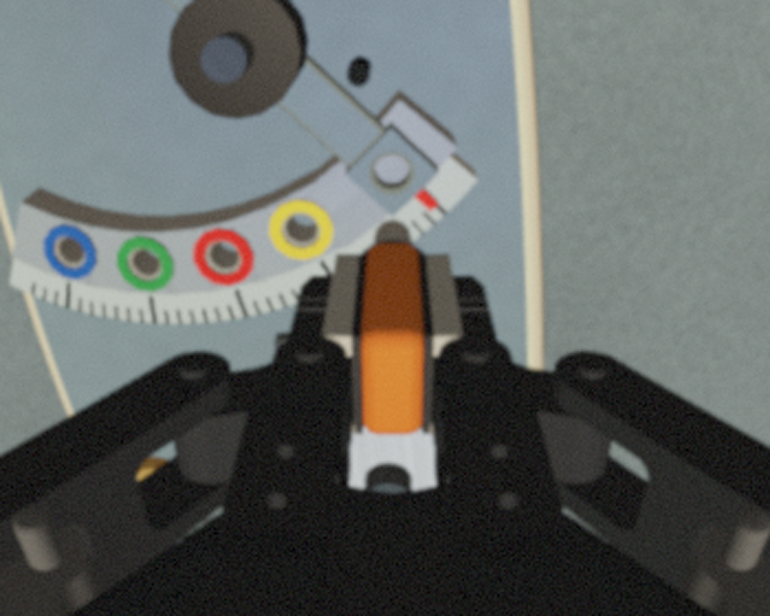

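```bash
sed 's/^seed=.*/seed={k:((100+a\/2.2)*1.4,(140+b\/2.2)*1.4) for k,(a,b) in dict(yellow=(301,230),red=(223,257),green=(146,263),blue=(70,251)).items()}/; s/),14,255/),17,255/' holes.py > holes2.py; python3 holes2.py pics/w5.npz
python3 - <<'E'
from h import *
im=dict(np.load("pics/w5.npz"))
crop(im,255,190,50,50,12,"pics/w5c.png")
print(wback(im,100+391/2.2-.3,140+170/2.2-.3,.098))
E
```

```text
yellow 399 236.3 244.0 [26.2 28.4] [0.5572 0.0506 0.088 ]
red 338 201.1 256.3 [23.9 27.3] [0.5257 0.0489 0.088 ]
green 322 165.5 259.5 [22.7 26.7] [0.4946 0.0549 0.088 ]
blue 210 131.3 253.9 [19.8 24.6] [0.466  0.0683 0.088 ]
pivot [ 0.53467836  0.1786005  -1.08126284] [ 0.2 -0.  -0.1 -0.  -0.   0.1 -0.1 -0. ]
rest [0.5958 0.0639]
yellow [0.5574 0.0506]
red [0.5257 0.0489]
green [0.4946 0.0549]
blue [0.4659 0.0683]
[0.59588581 0.06525184 0.098     ]
```

View pics/w5c.png

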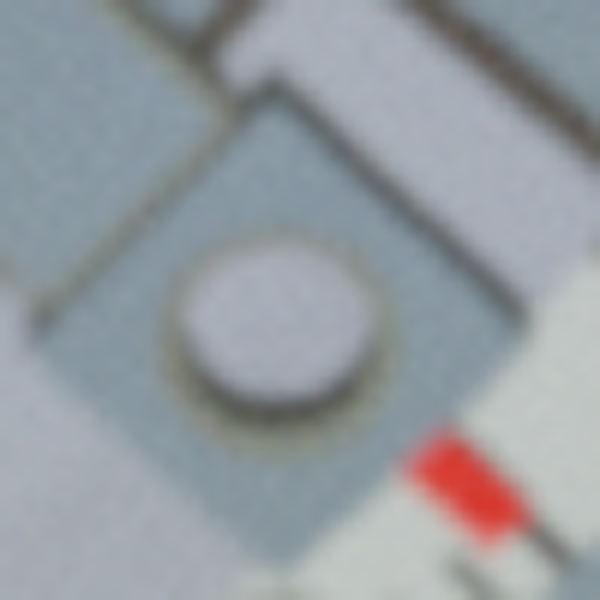

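```bash
python3 -m inch '8 1 -1 20 0;8 1 -1 38 0;8 1 -1 40 0;8 1 -1 40 0'
python3 - <<'E'
from h import *
from rig import env
st=env.observe()
print(st["position"],st["ft_force"],shift(st,[.5957,.0640,.127],-18))
E
```

```text
time_s: 8.52
position: [0.5955, 0.0645, 0.1402]
tool_rot: [[0.308, 0.951, 0.001], [0.951, -0.308, -0.0], [0.0, 0.001, -1.0]]
ft_force: [1.1, -0.3, -0.9]
grip_width: 0.011
[0.59547672 0.06450025 0.14023401] [ 1.05205128 -0.29160681 -0.93825967] (array([-0.4,  0.3, 13.2]), np.float64(0.06))
```

```bash
python3 -m inch '8 -0.4 0.3 2 0;8 -0.4 0.3 4 0;8 -0.4 0.3 6 0;8 -0.4 0.3 8 0;8 -0.4 0.3 8 0'
python3 -m inch '8 0 0 1 0;8 0 0 2 0;8 0 0 3 0;8 0 0 4 0;8 0 0 5 0; 8 0 0 5 0'
```

```text
time_s: 9.15
position: [0.5952, 0.0644, 0.1311]
tool_rot: [[0.308, 0.952, -0.0], [0.952, -0.308, 0.0], [-0.0, -0.0, -1.0]]
ft_force: [-0.4, -0.1, -0.4]
grip_width: 0.0109
time_s: 9.9
position: [0.5952, 0.0644, 0.1262]
tool_rot: [[0.308, 0.952, -0.0], [0.952, -0.308, 0.0], [-0.0, -0.0, -1.0]]
ft_force: [0.4, 0.6, -1.3]
grip_width: 0.011
```

```bash
cat > arc.py <<'E'
import sys
from h import *
from rig import env
st=env.observe();P=np.array([.5345,.1786]);p=st["position"];r=p[:2]-P;a0=np.arctan2(r[1],r[0]);rest=-1.0805
print("defl",rest-a0,"rad",np.hypot(*r),"F",st["ft_force"].round(1),"z",p[2])
u=r/np.hypot(*r); tg=np.array([u[1],-u[0]]); f=st["ft_force"][:2];print("radial",f@u,"tangential(+fwd)",f@tg)
for a in map(float,sys.argv[1:]):
    t=P+.13*np.array([np.cos(rest-a),np.sin(rest-a)]); print(a,t.round(4),shift(st,[*t,p[2]],-18)[0])
E
python3 arc.py .08 .16 .24 .32 .40 .48 .56 .64 .70
```

```text
defl 0.0018919864346618187 rad 0.12933724880873126 F [ 0.4  0.6 -1.3] z 0.12623189413406471
radial -0.349036013798132 tangential(+fwd) -0.6074600902013834
0.08 [0.5864 0.0594] [-7.5 -6.9  0. ]
0.16 [0.5767 0.0556] [-14.  -14.9   0. ]
0.24 [0.5667 0.0527] [-19.9 -23.5   0. ]
0.32 [0.5565 0.0505] [-25.1 -32.5   0. ]
0.4 [0.5462 0.0491] [-29.6 -41.9   0. ]
0.48 [0.5358 0.0486] [-33.3 -51.6   0. ]
0.56 [0.5254 0.0489] [-36.2 -61.6   0. ]
0.64 [0.5151 0.0501] [-38.3 -71.8   0. ]
0.7 [0.5074 0.0514] [-39.3 -79.5   0. ]
```

```bash
python3 -m inch '8 -3.8 -3.5 0 0;8 -7.5 -7 0 0;8 -11 -11 0 0;8 -14 -15 0 0;8 -17 -19 0 0;8 -20 -23.5 0 0;8 -22.5 -28 0 0;8 -25 -32.5 0 0;8 -25 -32.5 0 0' 100; python3 arc.py .40 .48 .56 .64 .7 .75
```

```text
time_s: 11.02
position: [0.5576, 0.051, 0.1269]
tool_rot: [[0.308, 0.951, 0.004], [0.951, -0.308, 0.001], [0.002, 0.004, -1.0]]
ft_force: [6.2, 4.3, -2.2]
grip_width: 0.0112
defl 0.3112649904850635 rad 0.1296526814414663 F [ 6.2  4.3 -2.2] z 0.12691506916619025
radial -3.0801614997702726 tangential(+fwd) -6.863938890715252
0.4 [0.5462 0.0491] [ -5.3 -10.2  -0. ]
0.48 [0.5358 0.0486] [ -9.  -20.   -0.1]
0.56 [0.5254 0.0489] [-11.9 -29.9  -0.1]
0.64 [0.5151 0.0501] [-14.  -40.1  -0.2]
0.7 [0.5074 0.0514] [-15.  -47.8  -0.2]
0.75 [0.5011 0.053 ] [-15.5 -54.3  -0.2]
```

```bash
python3 -m inch '8 -3 -5 0 0;8 -5.5 -10 0 0;8 -7.5 -15 0 0;8 -9.5 -20 0 0;8 -11 -25 0 0;8 -12.3 -30 0 0;8 -13.5 -35 0 0;8 -14.5 -40 0 0;8 -15.3 -48 0 0;8 -15.3 -48 0 0'; python3 arc.py .75 .8 .803 .82 .84
python3 - <<'E'
from h import *
from rig import env
im=env.get_image("wrist");np.savez("pics/w6.npz",**im);crop(im,100,140,350,280,2.2,"pics/w6.png")
im=env.get_image("side");np.savez("pics/s6.npz",**im);crop(im,210,150,140,110,5.4,"pics/s6.png")
E
```

```text
time_s: 12.28
position: [0.5082, 0.0513, 0.1273]
tool_rot: [[0.308, 0.951, 0.007], [0.951, -0.308, 0.001], [0.003, 0.006, -1.0]]
ft_force: [8.7, 3.9, -3.1]
grip_width: 0.0106
defl 0.6941657587269969 rad 0.13002253982572415 F [ 8.7  3.9 -3.1] z 0.12729751189276553
radial -5.589992025298267 tangential(+fwd) -7.710663295817126
0.75 [0.5011 0.053 ] [-0.6 -7.2 -0. ]
0.8 [0.4949 0.0548] [ -0.7 -13.7  -0.1]
0.803 [0.4945 0.0549] [ -0.7 -14.1  -0.1]
0.82 [0.4924 0.0556] [ -0.7 -16.3  -0.1]
0.84 [0.49   0.0565] [ -0.7 -18.9  -0.1]
```

View pics/w6.png

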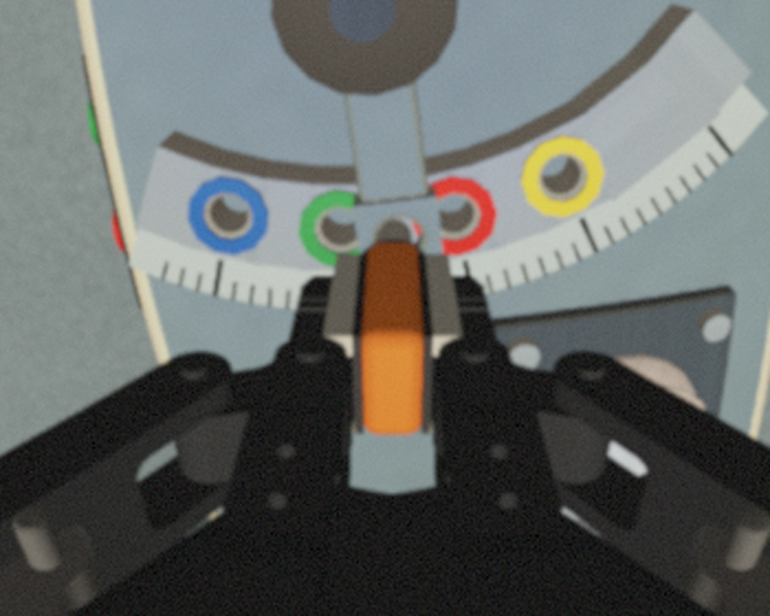

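View pics/s6.png

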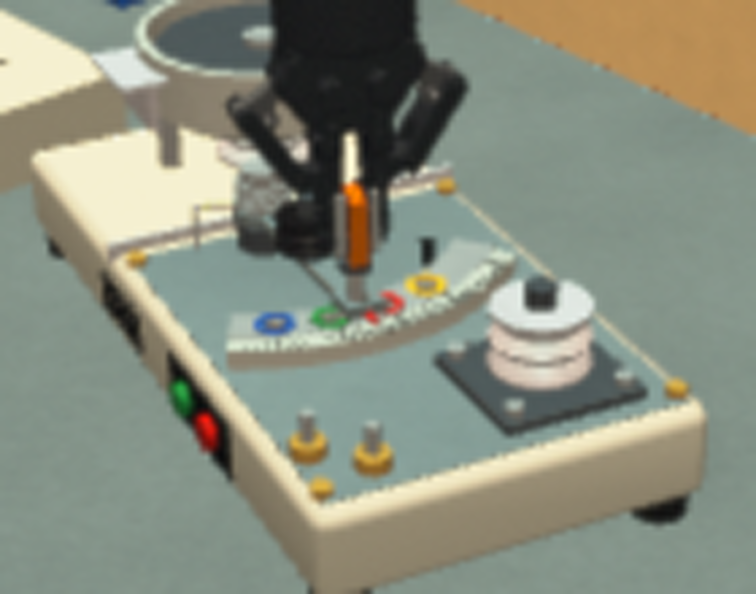

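```bash
python3 -m inch '8 0 -4 0 0;8 0 -8 0 0;8 -0.2 -12 0 0;8 -0.2 -12 0 0'; python3 arc.py .803
python3 - <<'E'
from h import *
from rig import env
im=env.get_image("wrist");np.savez("pics/w7.npz",**im);crop(im,200,200,150,80,5.2,"pics/w7.png")
E
```

```text
time_s: 12.88
position: [0.4971, 0.0543, 0.1274]
tool_rot: [[0.308, 0.951, 0.008], [0.951, -0.308, 0.0], [0.003, 0.007, -1.0]]
ft_force: [9.4, 2.3, -1.8]
grip_width: 0.0109
defl 0.7821833148143613 rad 0.12981747384821374 F [ 9.4  2.3 -1.8] z 0.1273623734103428
radial -4.937374112710124 tangential(+fwd) -8.36317532064097
0.803 [0.4945 0.0549] [-0.2 -2.7 -0. ]
```

View pics/w7.png

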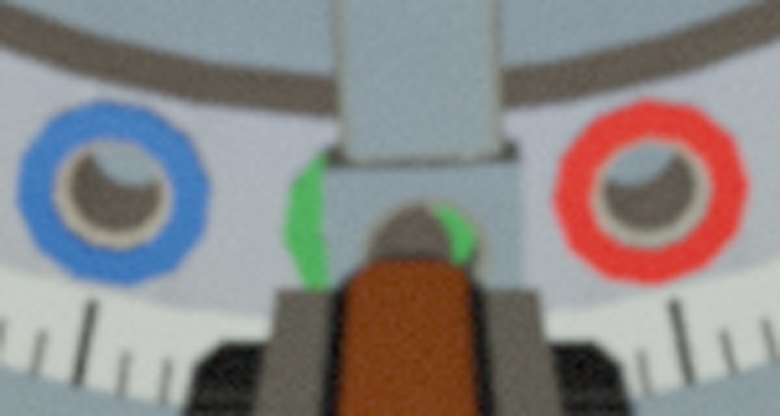

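```bash
python3 -m inch '8 0.3 -2 1 0;8 0.3 -2 2 0;8 0.3 -2 3 0;8 0.3 -2 3 0'; python3 arc.py .803
```

```text
time_s: 13.42
position: [0.4961, 0.0546, 0.125]
tool_rot: [[0.308, 0.951, 0.009], [0.951, -0.308, -0.001], [0.002, 0.009, -1.0]]
ft_force: [9.6, -0.1, 1.9]
grip_width: 0.0105
defl 0.7907208061537023 rad 0.1298579548494513 F [ 9.6 -0.1  1.9] z 0.12502851512876745
radial -2.721718007447676 tangential(+fwd) -9.224682906347127
0.803 [0.4945 0.0549] [-0.2 -1.6 -0. ]
```

```bash
python3 -m inch '8 0 0 1 0;8 0 0 1 0'; python3 arc.py .803
```

```text
time_s: 13.68
position: [0.4961, 0.0545, 0.124]
tool_rot: [[0.308, 0.951, 0.009], [0.951, -0.308, -0.001], [0.002, 0.009, -1.0]]
ft_force: [10.0, -1.0, 1.7]
grip_width: 0.0107
defl 0.7906048780164094 rad 0.12987110381510175 F [10.  -1.   1.7] z 0.12403429720666721
radial -1.9584198514018611 tangential(+fwd) -9.847253722569578
0.803 [0.4945 0.0549] [-0.1 -1.6 -0. ]
```

```bash
python3 -m inch '8 0 0 0.5 0;8 0 0 1 0;8 0 0 1 0'; python3 arc.py
```

```text
time_s: 14.05
position: [0.4962, 0.0545, 0.1234]
tool_rot: [[0.308, 0.951, 0.01], [0.951, -0.308, -0.001], [0.002, 0.01, -1.0]]
ft_force: [8.6, -0.3, 6.2]
grip_width: 0.0107
defl 0.789699385246192 rad 0.12987254099342438 F [ 8.6 -0.3  6.2] z 0.12340746854354485
radial -2.2901575568770154 tangential(+fwd) -8.30275351308733
```

```bash
python3 -m inch '8 0 -0.5 0 0;8 0 -1 0 0;8 0 -1 0 0'; python3 arc.py
```

```text
time_s: 14.42
position: [0.4956, 0.0547, 0.1234]
tool_rot: [[0.308, 0.951, 0.011], [0.951, -0.308, -0.002], [0.002, 0.011, -1.0]]
ft_force: [9.7, -1.4, 5.2]
grip_width: 0.0107
defl 0.7943430724461777 rad 0.12983819804851576 F [ 9.7 -1.4  5.2] z 0.12341410998383338
radial -1.6052792474536721 tangential(+fwd) -9.704280350212672
```

```bash
python3 -m inch '8 0 -0.5 0 0;8 0 -1 0 0;8 0 -1 0 0'; python3 arc.py
```

```text
time_s: 14.8
position: [0.4944, 0.0551, 0.1233]
tool_rot: [[0.308, 0.951, 0.01], [0.951, -0.308, -0.001], [0.002, 0.01, -1.0]]
ft_force: [9.6, -1.1, 5.0]
grip_width: 0.0105
defl 0.8042489582122176 rad 0.12983343177591394 F [ 9.6 -1.1  5. ] z 0.1233158834968692
radial -1.9016000418707542 tangential(+fwd) -9.478060000444707
```

```bash
python3 -m inch '8 0 -0.5 0 0;8 0 -1 0 0;8 0 -1 0 0'; python3 arc.py
```

```text
time_s: 15.18
position: [0.4934, 0.0555, 0.1233]
tool_rot: [[0.308, 0.951, 0.01], [0.951, -0.308, -0.001], [0.002, 0.01, -1.0]]
ft_force: [9.2, -1.3, 5.2]
grip_width: 0.0109
defl 0.812215380331019 rad 0.1298125743267743 F [ 9.2 -1.3  5.2] z 0.1233215303083459
radial -1.6988203174102088 tangential(+fwd) -9.17910680084334
```

```bash
python3 -m inch '8 0 -0.5 0 0;8 0 -0.5 0.3 0;8 0 -0.5 0.3 0'; python3 arc.py
python3 - <<'E'
from h import *
from rig import env
im=env.get_image("wrist");np.savez("pics/w8.npz",**im);crop(im,200,200,150,80,5.2,"pics/w8.png")
E
```

```text
time_s: 15.55
position: [0.493, 0.0556, 0.123]
tool_rot: [[0.308, 0.951, 0.01], [0.951, -0.308, -0.001], [0.002, 0.01, -1.0]]
ft_force: [9.6, -0.8, 4.8]
grip_width: 0.011
defl 0.8157722483464271 rad 0.12981003821336257 F [ 9.6 -0.8  4.8] z 0.12296881447830323
radial -2.3480862781269267 tangential(+fwd) -9.36101185314382
```

View pics/w8.png

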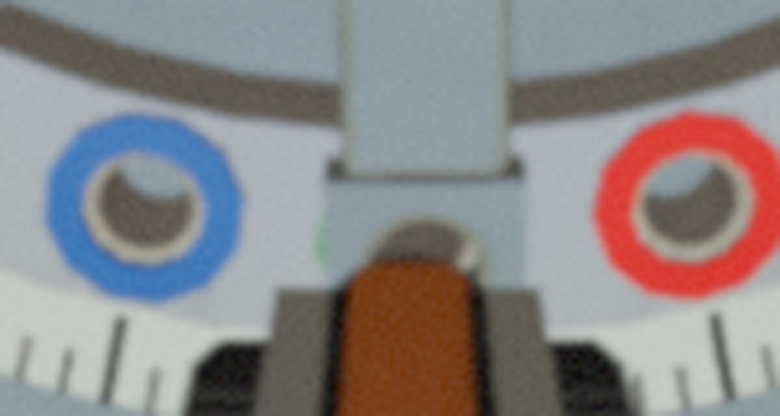

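```bash
python3 -m inch '8 0 0 0.5 0;8 0 0 1 0;8 0 0 1 0'; python3 arc.py
```

```text
time_s: 15.98
position: [0.493, 0.0556, 0.1219]
tool_rot: [[0.308, 0.951, 0.01], [0.951, -0.308, -0.001], [0.002, 0.01, -1.0]]
ft_force: [9.1, -0.7, 3.8]
grip_width: 0.011
defl 0.8159000120161737 rad 0.12985405724208487 F [ 9.1 -0.7  3.8] z 0.12189709360242093
radial -2.206390622990522 tangential(+fwd) -8.833765073415583
```

```bash
python3 -m inch '8 0 0 1 0;8 0 0 2 0;8 0 0 2 0'; python3 arc.py
```

```text
time_s: 16.35
position: [0.4929, 0.0556, 0.1198]
tool_rot: [[0.308, 0.951, 0.01], [0.951, -0.308, -0.001], [0.002, 0.01, -1.0]]
ft_force: [9.7, -0.3, 2.7]
grip_width: 0.0107
defl 0.8164117373642388 rad 0.12985630011042903 F [ 9.7 -0.3  2.7] z 0.1198026474475195
radial -2.8398795733119306 tangential(+fwd) -9.315321108646803
```

```bash
python3 -m inch '8 0 0 1 0;8 0 0 2 0;8 0 0 2 0'; python3 arc.py
```

```text
time_s: 16.73
position: [0.4929, 0.0556, 0.1178]
tool_rot: [[0.308, 0.951, 0.01], [0.951, -0.308, -0.001], [0.002, 0.01, -1.0]]
ft_force: [9.7, -0.7, 2.8]
grip_width: 0.0108
defl 0.8162607911397706 rad 0.1298595809768327 F [ 9.7 -0.7  2.8] z 0.11777502059745094
radial -2.419109060759511 tangential(+fwd) -9.436478368589006
```

```bash
python3 -m inch '8 0 0 1 0;8 0 0 2 0;8 0 0 3 0;8 0 0 4 0;8 0 0 4 0'; python3 arc.py
```

```text
time_s: 17.35
position: [0.493, 0.0556, 0.1138]
tool_rot: [[0.308, 0.951, 0.01], [0.951, -0.308, -0.001], [0.002, 0.01, -1.0]]
ft_force: [10.2, -0.8, 2.9]
grip_width: 0.0112
defl 0.8158553438757261 rad 0.1298547000806814 F [10.2 -0.8  2.9] z 0.11380715176960676
radial -2.464058934717518 tangential(+fwd) -9.919039135227083
```

```bash
python3 -m inch '8 0 0 1 0;8 0 0 2 0;8 0 0 3 0;8 0 0 3.5 0;8 0 0 3.5 0'; python3 arc.py
```

```text
time_s: 17.98
position: [0.4931, 0.0555, 0.1104]
tool_rot: [[0.308, 0.951, 0.01], [0.951, -0.308, -0.001], [0.002, 0.01, -1.0]]
ft_force: [9.1, -0.3, 3.8]
grip_width: 0.0107
defl 0.8151214345058195 rad 0.1298522515795717 F [ 9.1 -0.3  3.8] z 0.1104094412054002
radial -2.5876679120332384 tangential(+fwd) -8.698460663049719
```

Seat the last ~2 mm until the collar touches.

```bash
python3 -m inch '8 0 0 0.5 0;8 0 0 1 0;8 0 0 1 0'; python3 arc.py
```

```text
time_s: 18.35
position: [0.493, 0.0555, 0.1094]
tool_rot: [[0.308, 0.951, 0.01], [0.951, -0.308, -0.001], [0.002, 0.01, -1.0]]
ft_force: [9.1, -1.2, 3.9]
grip_width: 0.0108
defl 0.8152167645300503 rad 0.12984571018859659 F [ 9.1 -1.2  3.9] z 0.10939790654173731
radial -1.769252344499882 tangential(+fwd) -9.01462877266964
```

```bash
python3 -m inch '8 0 0 0.4 0;8 0 0 0.8 0;8 0 0 0.8 0'; python3 arc.py
```

```text
time_s: 18.73
position: [0.4931, 0.0556, 0.1087]
tool_rot: [[0.308, 0.951, 0.01], [0.951, -0.308, -0.001], [0.002, 0.01, -1.0]]
ft_force: [9.4, -0.5, 4.9]
grip_width: 0.0107
defl 0.8149543851419263 rad 0.12982570607116795 F [ 9.4 -0.5  4.9] z 0.10870057350782535
radial -2.5228423262475284 tangential(+fwd) -9.108498355163416
```

```bash
python3 -m inch '8 0 0 0.3 0;8 0 0 0.5 0;8 0 0 0.5 0'; python3 arc.py
```

```text
time_s: 19.1
position: [0.4933, 0.0555, 0.1086]
tool_rot: [[0.308, 0.951, 0.011], [0.951, -0.308, -0.002], [0.002, 0.011, -1.0]]
ft_force: [9.0, -1.5, 8.6]
grip_width: 0.0108
defl 0.813152501051164 rad 0.12981512841095771 F [ 9.  -1.5  8.6] z 0.10863170008635453
radial -1.4048998928307768 tangential(+fwd) -9.032613234596603
```

```bash
python3 -m inch '8 0 0 0.3 0;8 0 0 0.3 0'; python3 arc.py
python3 - <<'E'
from h import *
from rig import env
im=env.get_image("side");np.savez("pics/s9.npz",**im);crop(im,210,150,140,110,5.4,"pics/s9.png")
E
```

```text
time_s: 19.35
position: [0.4935, 0.0554, 0.1086]
tool_rot: [[0.308, 0.951, 0.012], [0.951, -0.308, -0.002], [0.002, 0.012, -1.0]]
ft_force: [7.9, -1.3, 10.0]
grip_width: 0.0111
defl 0.8113710462080359 rad 0.12982360395594655 F [ 7.9 -1.3 10. ] z 0.1086095881269589
radial -1.2370680022490441 tangential(+fwd) -7.880327565224309
```

View pics/s9.png

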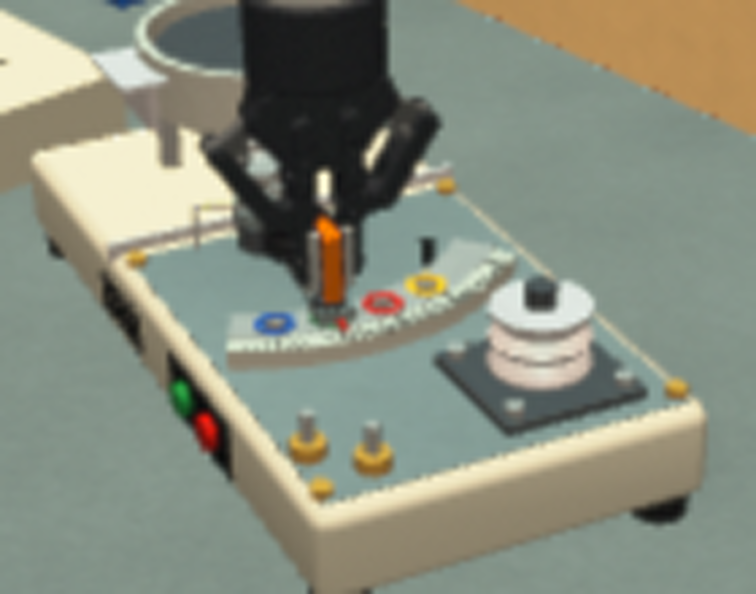

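```bash
python3 -m inch '8 0 0.5 0 0;8 0 1 -0.2 0;8 0 1 -0.2 0'; python3 arc.py
```

```text
time_s: 19.77
position: [0.4943, 0.0551, 0.1086]
tool_rot: [[0.308, 0.951, 0.011], [0.951, -0.308, -0.002], [0.002, 0.011, -1.0]]
ft_force: [8.4, -1.2, 9.3]
grip_width: 0.0107
defl 0.8050399005245854 rad 0.12986097063851826 F [ 8.4 -1.2  9.3] z 0.10864510472388393
radial -1.4214813568247173 tangential(+fwd) -8.354299264135559
```

```bash
python3 -m inch '8 0 0.5 0 0;8 0 0.8 0 0;8 0 0.8 0 0'; python3 arc.py
```

```text
time_s: 20.15
position: [0.4949, 0.0549, 0.1086]
tool_rot: [[0.308, 0.951, 0.011], [0.951, -0.308, -0.002], [0.002, 0.011, -1.0]]
ft_force: [7.6, -1.2, 10.0]
grip_width: 0.0107
defl 0.7997781393659462 rad 0.12986288316823116 F [ 7.6 -1.2 10. ] z 0.10861520804315819
radial -1.218426486076111 tangential(+fwd) -7.607230523029516
```

```bash
python3 -m inch '8 0 0.5 0 0;8 0 1 0 0;8 0 1 0 0'; python3 arc.py
```

```text
time_s: 20.52
position: [0.4952, 0.0548, 0.1086]
tool_rot: [[0.308, 0.951, 0.009], [0.951, -0.308, -0.001], [0.002, 0.009, -1.0]]
ft_force: [5.6, -0.3, 12.1]
grip_width: 0.0108
defl 0.7979308598564672 rad 0.12984839005826523 F [ 5.6 -0.3 12.1] z 0.10858200247291275
radial -1.4376790388867429 tangential(+fwd) -5.446513506896296
```

```bash
python3 -m inch '8 0 0.5 0 0;8 0 0.8 0 0;8 0 0.8 0 0'; python3 arc.py
python3 - <<'E'
from h import *
from rig import env
im=env.get_image("wrist");np.savez("pics/w10.npz",**im);crop(im,200,200,150,80,5.2,"pics/w10.png")
E
```

```text
time_s: 20.9
position: [0.4953, 0.0548, 0.1086]
tool_rot: [[0.308, 0.951, 0.008], [0.952, -0.308, -0.001], [0.002, 0.008, -1.0]]
ft_force: [2.8, 0.7, 14.3]
grip_width: 0.0107
defl 0.7968462424879346 rad 0.12986908444478973 F [ 2.8  0.7 14.3] z 0.1085501923485093
radial -1.4826527409962653 tangential(+fwd) -2.4834481768011845
```

View pics/w10.png

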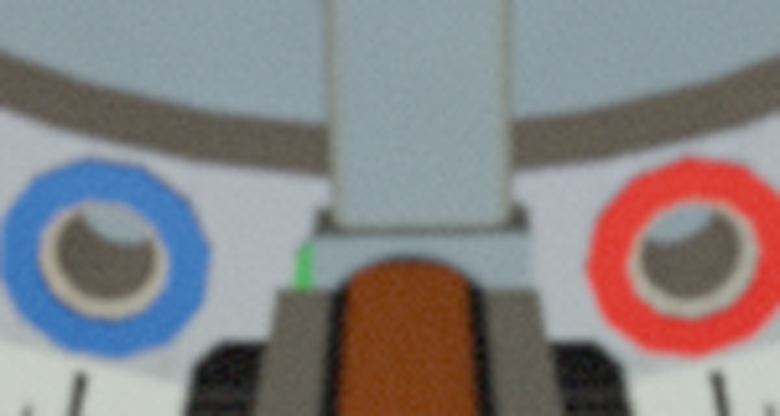

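```bash
python3 -m inch '8 0 0.3 -0.3 0;8 0 0.5 -0.5 0;8 0 0.5 -0.5 0'; python3 arc.py
```

```text
time_s: 21.32
position: [0.4954, 0.0548, 0.1086]
tool_rot: [[0.308, 0.951, 0.006], [0.951, -0.308, -0.001], [0.001, 0.006, -1.0]]
ft_force: [3.3, 2.1, 10.4]
grip_width: 0.0106
defl 0.7964782103621808 rad 0.129878165870061 F [ 3.3  2.1 10.4] z 0.10858002474293993
radial -3.0166167010850637 tangential(+fwd) -2.5269492956526354
```

```bash
python3 -m inch '10 0 0 0 0;11 0 0 0 0;12 0 0 0 0;14 0 0 0 0;18 0 0 0 0;24 0 0 0 0;30 0 0 0 0;30 0 0 0 0' 20; python3 arc.py
python3 - <<'E'
from h import *
from rig import env
im=env.get_image("wrist");np.savez("pics/w11.npz",**im);crop(im,100,140,350,280,2.2,"pics/w11.png")
E
```

```text
time_s: 22.32
position: [0.4932, 0.0551, 0.1064]
tool_rot: [[0.307, 0.952, -0.001], [0.952, -0.307, 0.0], [-0.0, -0.001, -1.0]]
ft_force: [0.2, -0.4, -0.0]
grip_width: 0.0301
defl 0.8130366708274235 rad 0.13025787260409852 F [ 0.2 -0.4 -0. ] z 0.10642918585303829
radial 0.3160982272805692 tangential(+fwd) -0.3478761580196355
```

View pics/w11.png

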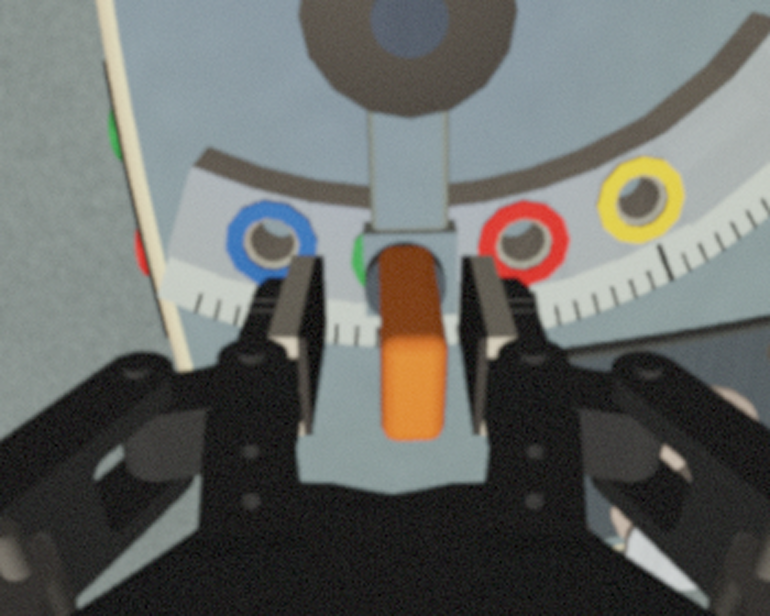

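```bash
python3 -m inch '45 0 2 0 0;45 0 2 0 0;45 0 2 -5 0;45 0 2 -20 0;45 0 2 -50 0;45 0 2 -100 0;45 0 2 -120 0;45 0 2 -120 0'; 
python3 - <<'E'
from h import *
from rig import env
im=env.get_image("wrist");np.savez("pics/w12.npz",**im);crop(im,100,110,350,280,2.2,"pics/w12.png")
im=env.get_image("side");np.savez("pics/s12.npz",**im);crop(im,210,150,140,110,5.4,"pics/s12.png")
im=env.get_image("top");crop(im,0,60,560,300,1.4,"pics/t12.png")
print(env.observe()["time_s"],env.observe()["position"])
E
```

```text
time_s: 23.38
position: [0.4958, 0.0544, 0.228]
tool_rot: [[0.307, 0.952, 0.003], [0.952, -0.307, -0.0], [0.001, 0.003, -1.0]]
ft_force: [0.1, -0.2, 0.1]
grip_width: 0.0451
23.525 [0.49487939 0.05445579 0.22545635]
```

View pics/w12.png

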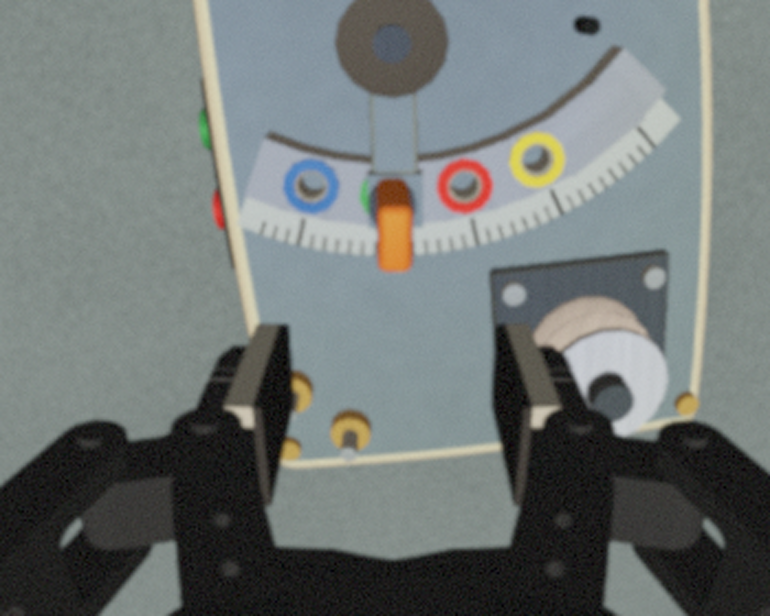

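View pics/s12.png

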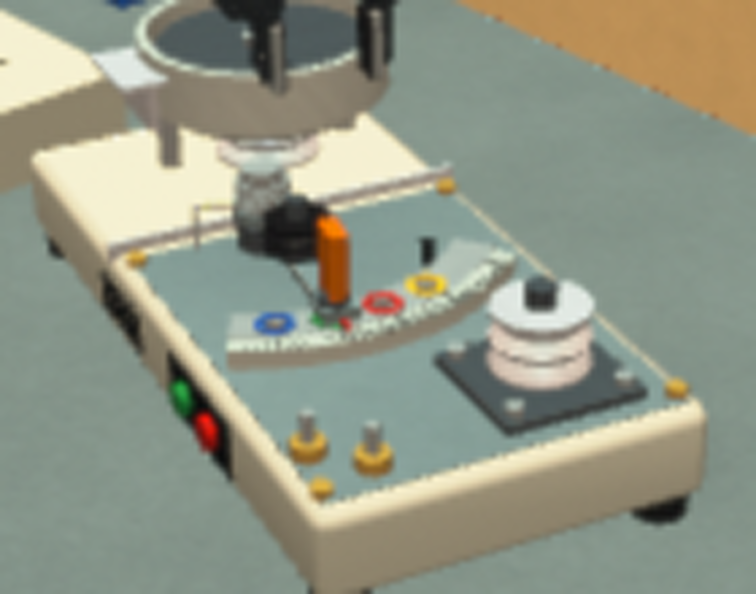

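View pics/t12.png

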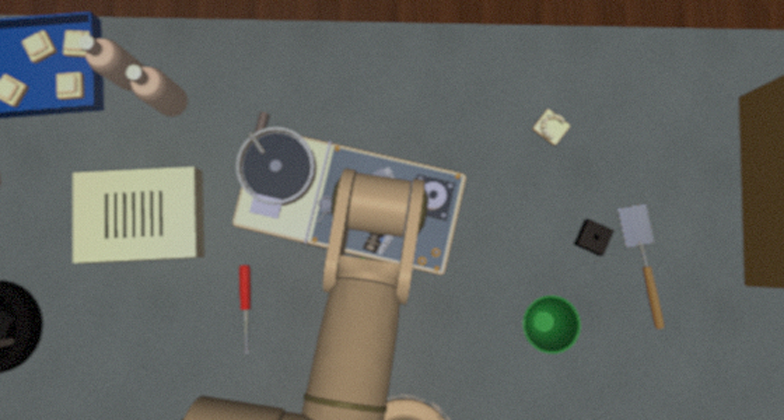

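```bash
python3 - <<'E'
from h import *
im=dict(np.load("pics/w12.npz"))
u,v=100+395/2.2,110+238/2.2
P=wback(im,u,v,.145);print("top xy",P,"off green mm",(P[:2]-[.4945,.0549])*1e3, "tilt",np.hypot(*(P[:2]-[.4945,.0549]))/.05)
d=im["range_z"][int(v)-3:int(v)+4,int(u)-2:int(u)+3]
C=-im["R"].T@im["t"];f=foc(im);r=np.hypot(u-im["cx"],v-im["cy"]);th=r/f
dr=im["R"].T@np.array([(u-im["cx"])/r*np.tan(th),(v-im["cy"])/r*np.tan(th),1]);print("top from range",C+dr*np.median(d))
E
```

```text
top xy [0.49732221 0.05462739 0.145     ] off green mm [ 2.82221232 -0.2726094 ] tilt 0.05670695986930942
top from range [0.49727223 0.05445845 0.14448555]
```

```bash
python3 -m inch '45 0 0 0 0;45 0 0 0 0'; python3 - <<'E'
from rig import env
print(env.close_job())
E
```

```text
time_s: 23.78
position: [0.4953, 0.0544, 0.226]
tool_rot: [[0.308, 0.952, -0.001], [0.952, -0.308, 0.0], [-0.0, -0.001, -1.0]]
ft_force: [0.3, -0.4, 0.1]
grip_width: 0.045
the job is handed in; nothing more can be done
None
```

The pin is home in the green-ringed hole and holds the arm on its own. I handed the job in at 23.8 s of the 64 s allowed; no verdict came back.

**What I did:**
- I took the pin from its stand and dropped it through the eye.
- I swung the arm back along the scale to 0.80 rad, feeling for the hole with about 5 N of downward force.
- I pressed the pin down until the collar met the arm, at about 10 N. It rose to about 14 N as I eased the spring's load onto the hole.
- I then opened the fingers and lifted clear.

**Last checks:**
- **Seating:** the top of the handle measured 144.5 mm above the bench, against 145 mm if fully home.
- **Lean:** the pin tilts about 0.06 rad towards rest under the spring's load; the limit is 0.15. This comes from one wrist picture.
- **Holding:** the arm stayed at the green hole after release. I judged this from pictures and did not read its speed directly.
- **Bystanders:** the other things on the bench look unmoved in the last pictures, though I did not measure them.
- **Forces:** wrist readings at the end of each move stayed under about 15 N in any direction. Forces between those readings, and at the contacts themselves, I could not see.

**One disagreement:** the top and wrist cameras differed by about 2.5 mm on where the holes were. I trusted the wrist camera because its view of the empty stand hole matched the grasp position to 0.2 mm, and the pin went in where it said.

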